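# Cock and fire the spring kicker

### The job

Work the spring kicker on the bench to clear its finished sleeve: press the arm's black cross bar down until the sear catches and let go, so that the arm stays cocked on its own, then press the trigger pad to fire it, so that the kicker knocks the steel sleeve off its deck into the catch tray. Do not touch the sleeve itself.

Things in the scene. Friction and masses are not known exactly. Their poses are not given: they have to be found in the camera images.
- press_bar (a point): Centre of the black rubber cross bar (28 mm thick, 60 mm long, level) on the sprung steel arm; its top is 14 mm higher. At rest about 185 mm above the bench. Pressed from above it swings on a shaft 111 mm off: sinks 74 mm and shifts 21 mm towards the trigger pad, pushing back up to 12 N. The sear catches with the centre near 111 mm above the bench, the stop is near 102; then it stays down.
- trigger_pad (a point): Centre of the top of the round steel trigger pad (40 mm across), in line with the arm beyond its free end, 78 mm above the bench, about 175 mm from the press bar at rest (level distance). Pressed 25 to 35 mm down (a few N) it turns the sear away and the arm springs up; it springs back. Its x axis points level from shaft to pad.
- sleeve_mid (a point): Centre (half-way up) of the loose steel sleeve, 50 mm across and 36 mm high, standing on the kicker's deck (30 mm above the bench) beside the arm, in front of the kicking paddle that turns with the arm.
- catch_tray (a point): Middle of the inner floor of the kicker's dark catch tray, 12 mm above the bench: 148 mm long in x (the way the sleeve is kicked), 82 mm wide in y, walls 66 to 70 mm above the bench; open towards the deck.
Things that resemble listed ones, but are neither listed nor needed, are in the scene too. Leave any blue or red look-alike of the part that bears sleeve_mid alone.

How it is judged (in metres and radians):
On the way, in this order (a step that is already met when the one before it is completed fails the run):
1. the arm is cocked: its press bar stays down, held by the sear, with the hand at least 60 mm away from it (height (world z) of press_bar below 0.122 m and distance between the grasp point and press_bar above 0.06 m), for 0.3 s.
2. the arm, fired, has sprung up again with no hand near it (height (world z) of press_bar above 0.16 m and distance between the grasp point and press_bar above 0.06 m).
3. the sleeve has landed in the catch tray (x of sleeve_mid in the frame of catch_tray between -0.075 and 0.075 m and y of sleeve_mid in the frame of catch_tray between -0.045 and 0.045 m and height (world z) of sleeve_mid below 0.045 m), for 0.1 s.
At the end, for the whole second after the job is handed in: The arm was cocked, held by its sear alone, then fired; it has sprung up again (bar centre over 160 mm), the trigger pad is back up, and the sleeve lies inside the catch tray, its centre below 45 mm (all of step 3 and height (world z) of press_bar above 0.16 m and height (world z) of trigger_pad above 0.07 m); the robot touches nothing.
It fails at once if the robot touches the sleeve (contact force between any of the fingers, the arm and sleeve above 0.5 N).
It also fails if it takes over 35 s, if anything falls off the work surface, if the arm or the gripper's body presses on something with over 40 N, if the wrist force passes 120 N, or if a joint passes its speed limit or range.

### The arm

A 6-joint arm with a two-finger parallel gripper is mounted at the origin on a cart in front of the work surface, level with it; the furniture and walls round the work are solid. World frame = base frame: x ahead of the robot, y to its left, z up, the work surface at z = 0. Lengths are in mm, angles in rad, forces in N, time in s.
With the tool pointing down it reaches from about 350 to 775 mm from the base axis. Payload 7.3 kg.
Tool frame: the origin (TCP) lies at the very end of the fingers, on their centre line; the grasp point (between the pads) lies 19 mm behind it (bot.grip_point_offset is the distance from the TCP to the grasp point, in mm); z points along the fingers, y is the line along which they close (so a half turn about z gives the same grasp; the last joint's range is limited). The gripper opens to 92 mm and grips with 3 to 60 N. Pads are 19 mm wide; open, the fingers measure 130 mm over their backs; the gripper's body (75 mm by 190 mm) begins 47 mm behind the grasp point.
Start: joints at [-1.304, 0.342, 1.524, -0, 1.275, -0.146], TCP at [210.641, -480.911, 226.741] pointing down, gripper open.
Joint ranges: [-2.53, 2.53], [-0.77, 2.02], [0.04, 2.7], [-1, 4.14], [0.28, 2.66], [-3.11, 3.11]. Speed limits (rad/s): [2.57, 2.57, 3.14, 3.14, 3.14, 3.14].

### API

Orientations are given as [roll, pitch, yaw] about the fixed x, y, z axes, in that order (R = Rz(yaw) Ry(pitch) Rx(roll)).
In Python, from plant import bot gives the robot as it stands. The module is installed in compiled form; this text tells all that it offers.
- The arm moves only by the shell command python3 -m jog 'ROWS' [OPENING]. ROWS is JSON, a list of rows, each a list of 6 numbers: the shift along the tool's x, y, z in mm, then the turn, a rotation vector about the tool's x, y, z in rad. In form: [[dx, dy, dz, rx, ry, rz], ...]. A call has 1 to 12 rows; each row shifts and turns the commanded pose from where the row before left it, along the tool's axes as they then stand; what a row does not reach is not made up. A row lasts 1/10 s, in which the tool goes at most 50 mm and 8.59 degrees, less where a joint would pass 70% of its speed; a pose out of reach is approached as far as the arm can. A call with a gripper value outside its range is refused whole. OPENING is the opening in per cent of the stroke, from 0 (shut) to 100 (fully open), set as the call begins (- or left out, the last holds). The fingers move at their own pace and stop on an object; the grip force is fixed at half the most. Time passes only in rows, so rows that do not move let the fingers close. It gives the time, the measured TCP pose, the force, the opening and the grip force at its end, in the units of the state.
- bot.get_obs(): the state, without advancing time (a new reading comes with each control period).
- bot.capture(name): name is "side" or "top"; returns the picture (420x560x3 uint8, red, green, blue); there is no depth.
- bot.camera_model(name): a dict with "fx", "fy", "cx", "cy" (pixels), "dist_coeffs" ([k1, k2, p1, p2, k3] as OpenCV has them; the pictures are not rectified), "position" and "orientation" of the camera in the world. Camera axes: x right, y down, z forward; pixel columns grow to the right and rows downward; lengths in mm; the calibration is good to about 2 mm. A picture is of the moment at which its call begins. camera_model takes no time and is no camera call.
- bot.close_job(): hands the job in; it is judged then, once.
Trained networks look in the newest picture that a camera, given by its name, has taken for a name from the list of things; names that differ only in an ending like _2 or _b are one class to them, and where a whole thing is asked for, a point or a joint stands for the part that bears it (a point fixed in the world has none). Each returns a list of dicts, best first, with "p" (0 to 1); they miss things now and then, are a little off and sometimes report something else, mostly with a low value. They report only what shows in the picture. A call takes as long as a camera call. They do not tell look-alikes from the thing itself.
- bot.outline_of(target, camera): "mask" (420x560 bool, what is visible of it) and "pixel" ([column, row] in pixels, amid what is visible of it).
The state is a dict: "time": time; "joint_positions": joint angles; "dq": joint speeds; "tau": joint torques, N m; "tool_pos": TCP position; "tcp_rot": TCP orientation; "contact_force": force on the tool from outside, world axes, zero at the start; "moment": the same for the moment, N m; "grip_width": finger opening in mm; "finger_force": force on a finger pad.
Only numpy, scipy, OpenCV 4.12 (cv2) and the standard library are available. Lean on these libraries where they do the work, as an engineer would, in place of code of your own. Each camera call takes 0.05 s, during which the arm holds its last target. There are 200 camera calls.

## Working session

There is one attempt and no reset: what is moved stays moved. The work goes in short steps, Python scripts to look and compute and a shell command to move; the robot and the scene stay as the last step left them, time stands still between calls to the robot, and variables do not carry over. Pictures are saved under pics/ and viewed, at most 10 in all, crops included, and the job is handed in when it is done.

```bash
mkdir -p pics; python3 - <<'E'
from plant import bot
import cv2
for c in("side","top"):
    im=bot.capture(c); cv2.imwrite(f"pics/{c}0.png",im[:,:,::-1])
    m=bot.camera_model(c); print(c,m)
    for t in("press_bar","trigger_pad","sleeve_mid","catch_tray"):
        print(t,[(round(d["p"],2),[round(float(v)) for v in d["pixel"]],int(d["mask"].sum())) for d in bot.outline_of(t,c)])
print(bot.get_obs())
E
```

```text
side {'fx': 380.8209176924857, 'fy': 380.8209176924857, 'cx': 278.4916888249744, 'cy': 207.3708674905345, 'dist_coeffs': array([0.0255238, 0.       , 0.       , 0.       , 0.       ]), 'position': array([345.4784217 , 627.24032553, 674.35105259]), 'orientation': array([-2.28076122, -0.01483473, -2.84778304])}
press_bar [(0.88, [267, 178], 972)]
trigger_pad [(0.78, [245, 260], 562)]
sleeve_mid [(0.59, [306, 169], 225), (0.57, [292, 217], 460), (0.52, [321, 181], 287)]
catch_tray [(0.91, [267, 255], 8745)]
top {'fx': 475.9849391003925, 'fy': 475.9849391003925, 'cx': 279.00202207294467, 'cy': 204.01555835770156, 'dist_coeffs': array([-0.14631585,  0.        ,  0.        ,  0.        ,  0.        ]), 'position': array([ 474.36672906,   -1.47262244, 1076.7395777 ]), 'orientation': array([-3.09492626,  0.01956298, -1.6011177 ])}
press_bar [(0.73, [326, 167], 1327)]
trigger_pad [(0.91, [215, 187], 540)]
sleeve_mid [(0.76, [309, 206], 313), (0.73, [402, 226], 362), (0.54, [419, 192], 338)]
catch_tray [(0.58, [273, 199], 11778)]
{'time': 0.5, 'joint_positions': array([-1.30398591e+00,  3.42023130e-01,  1.52415940e+00,  3.57538745e-07,
        1.27540469e+00, -1.46012474e-01]), 'dq': array([ 1.67336557e-04,  1.00100291e-03,  2.58610432e-05,  2.00216148e-03,
       -9.62172868e-04, -8.83756742e-05]), 'tau': array([-6.05507048e-04, -4.30812693e+01, -2.44313622e+01,  7.17786164e-02,
        4.88751987e-02, -2.54169208e-05]), 'tool_pos': array([ 210.64001343, -480.87944807,  226.70772462]), 'tcp_rot': array([3.14158723e+00, 4.51475719e-07, 4.12822783e-01]), 'contact_force': array([-0.95262542, -0.01324195,  0.12930678]), 'moment': array([-0.02387961,  0.00591108,  0.02404167]), 'finger_force': 0.0, 'grip_width': 91.65870038911521}
```

```bash
python3 - <<'E'
import cv2,numpy as np
a=cv2.imread("pics/top0.png")[90:300,150:450]; b=cv2.imread("pics/side0.png")[110:340,170:400]
cv2.imwrite("pics/top1.png",cv2.resize(a,(800,560),interpolation=cv2.INTER_CUBIC))
cv2.imwrite("pics/side1.png",cv2.resize(b,(600,600),interpolation=cv2.INTER_CUBIC))
E
```

```text
(no output)
```

View pics/top1.png

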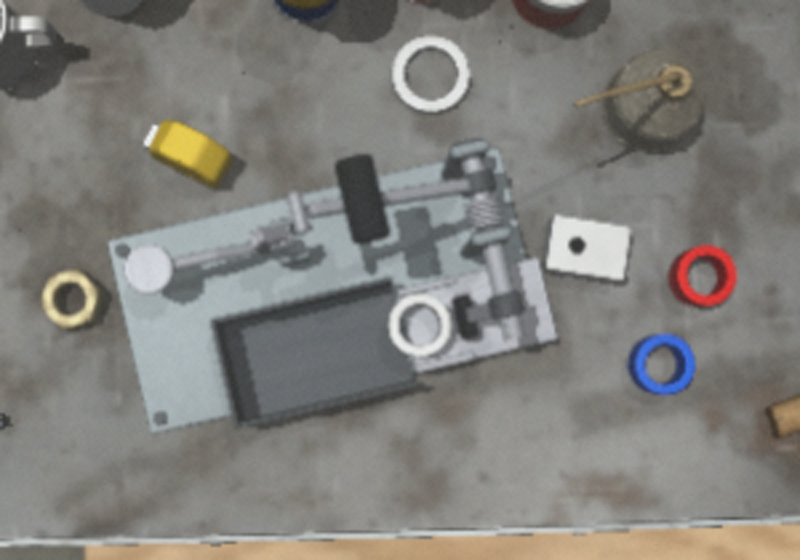

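View pics/side1.png

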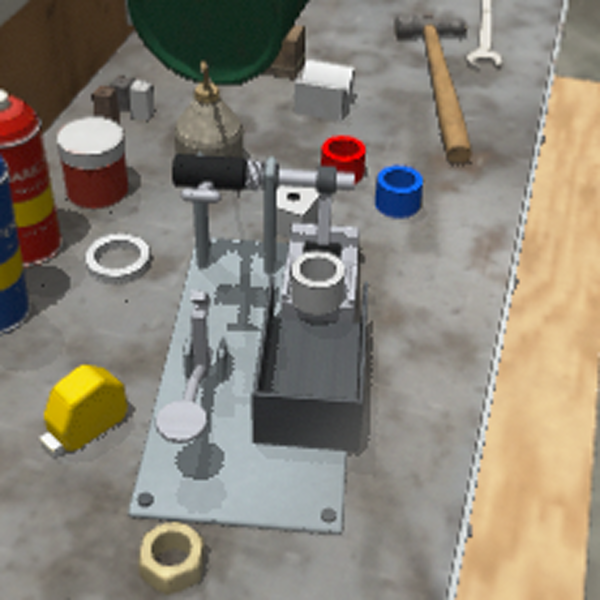

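```bash
cat > h.py <<'E'
import numpy as np,cv2
from plant import bot
from scipy.spatial.transform import Rotation as R
def ray(c,px):
    m=bot.camera_model(c);K=np.array([[m["fx"],0,m["cx"]],[0,m["fy"],m["cy"]],[0,0,1]])
    u=cv2.undistortPoints(np.array([[px]],float),K,m["dist_coeffs"])[0,0]
    return m["position"],R.from_euler("xyz",m["orientation"]).apply([*u,1])
def atz(c,px,z):
    p,d=ray(c,px);return p+d*(z-p[2])/d[2]
def tri(pt,ps):
    A=[];b=[]
    for c,px in(("top",pt),("side",ps)):
        p,d=ray(c,px);d=d/np.linalg.norm(d);M=np.eye(3)-np.outer(d,d);A.append(M);b.append(M@p)
    x=np.linalg.lstsq(np.vstack(A),np.hstack(b),rcond=None)[0]
    return x
E
python3 - <<'E'
from h import *
np.set_printoptions(precision=1,suppress=True)
print("bar",tri([326,167],[267,178]),atz("top",[326,167],195),atz("side",[267,178],188))
print("pad",tri([215,187],[245,260]),atz("top",[215,187],76),atz("side",[245,260],76))
for p in([309,206],[402,226],[419,192]):print("sl top",atz("top",p,60))
for p in([306,169],[292,217],[321,181]):print("sl side",atz("side",p,50))
E
```

```text
bar [585.9 -82.1 125.4] [582.3 -75.1 195. ] [554.1  -1.7 188. ]
pad [557.  148.5  86.1] [562.  151.3  76. ] [556.3 139.6  76. ]
sl top [516.2 -47.   60. ]
sl top [ 467.  -245.4   60. ]
sl top [ 538.9 -285.7   60. ]
sl side [ 520.9 -255.7   50. ]
sl side [505.1 -46.4  50. ]
sl side [ 468.1 -212.7   50. ]
```

The top crop shows the kicker: bar at (285,164), pad at (205,191), tray at about (268,222). Side picture: bar at (250,176), pad at (240,271).

Sleeve candidates, top pixels: steel one on the deck (308,212), red (414,193), blue (398,226). Both enlarged crops show the steel one standing on the deck in front of the paddle, so that one is the sleeve, and red and blue are the look-alikes. The outline pixels for bar and pad took in the rest of their parts (arm and stem), so I use my own pixel readings.

```bash
python3 - <<'E'
from h import *
np.set_printoptions(precision=1,suppress=True)
b=lambda x,y:[150+x*.375,90+y*.375]; s=lambda x,y:[170+x*.3833,110+y*.3833]
print("bar",tri(b(360,198),s(210,171)),atz("top",b(360,198),192),atz("side",s(210,171),188))
print("bar ends",atz("top",b(354,158),195),atz("top",b(372,240),195))
print("pad",tri(b(148,270),s(182,420)),atz("top",b(148,270),78),atz("side",s(182,420),78))
print("sleeve",tri(b(420,325),s(318,270)),atz("top",b(420,325),66))
E
```

```text
bar [590.7   1.1 188.2] [590.3   1.1 192. ] [590.8   0.8 188. ]
bar ends [618.2   4.4 195. ] [560.1  -6.3 195. ]
pad [554.3 171.7  78.2] [553.5 171.4  78. ] [555.3 171.7  78. ]
sleeve [504.3 -43.   64.4] [503.6 -43.1  66. ]
```

View pics/top0.png

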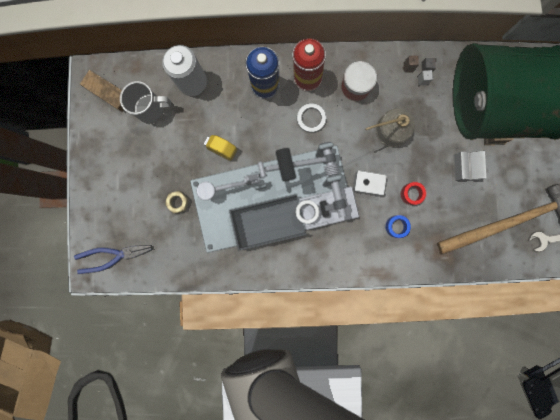

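View pics/side0.png

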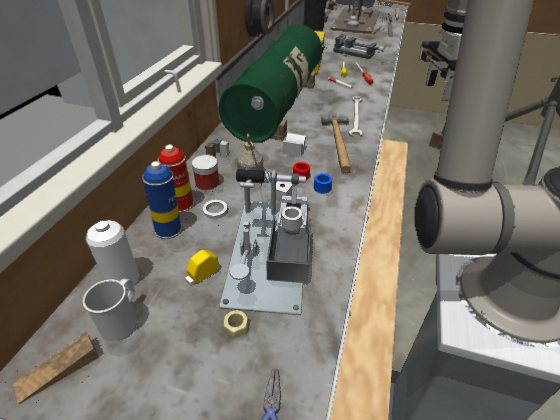

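The full pictures show the drum at upper right and the cans at the back (blue can near (263,70) top). The straight path from the start to the kicker, at about z 260, is clear. First close and turn so tool x lies along shaft to pad (yaw ≈ 1.78).

```bash
python3 -m jog '[[0,0,-4,0,0,-0.137],[0,0,-4,0,0,-0.137],[0,0,-4,0,0,-0.137],[0,0,-4,0,0,-0.137],[0,0,-4,0,0,-0.137],[0,0,-4,0,0,-0.137],[0,0,-4,0,0,-0.137],[0,0,-4,0,0,-0.137],[0,0,-4,0,0,-0.137],[0,0,-4,0,0,-0.137],[0,0,0,0,0,0]]' 0
cat > rel.py <<'E'
import sys;from h import *
o=bot.get_obs();t=np.array([float(v) for v in sys.argv[1:4]])
M=R.from_euler("xyz",o["tcp_rot"]);u=np.array([-.208,.978,0]);x=M.as_matrix()[:,0]
print("d",M.inv().apply(t-o["tool_pos"]).round(1),"yaw err",np.round(np.arctan2(*(np.cross(x,u)[2],x@u)),3),"t",o["time"],"F",o["contact_force"].round(1))
E
python3 rel.py 590.5 1 260; python3 - <<'E'
from h import *
print(atz("top",[263,55],200),atz("top",[265,95],0))
E
```

```text
time: 1.6
tool_pos: [210.7, -481.2, 267.3]
tcp_rot: [3.142, 0.001, 1.784]
contact_force: [-0.3, -0.4, 0.0]
grip_width: 8.5
finger_force: 0.0
d [390.9 473.2   6.8] yaw err -0.004 t 1.6 F [-0.3 -0.4  0. ]
[800.34617278  36.25433707 200.        ] [778.20132049  42.74532961   0.        ]
```

```bash
python3 -m jog '[[15,18,0,0,0,0],[28,34,0,0,0,0],[28,34,0,0,0,0],[28,34,0,0,0,0],[28,34,0,0,0,0],[28,34,0,0,0,0],[28,34,0,0,0,0],[28,34,0,0,0,0],[28,34,0,0,0,0],[28,34,0,0,0,0],[28,34,0,0,0,0],[28,34,0,0,0,0]]' 0
python3 -m jog '[[28,34,0,0,0,0],[25,30,0,0,0,0],[15,18,0,0,0,0],[0,0,0,0,0,0],[0,0,0,0,0,0]]'
python3 rel.py 590.5 1 206
```

```text
time: 2.8
tool_pos: [526.8, -81.0, 266.6]
tcp_rot: [3.142, 0.0, 1.779]
contact_force: [-0.3, -1.1, 0.5]
grip_width: 0.3
finger_force: 0.0
time: 3.3
tool_pos: [591.5, 1.2, 266.1]
tcp_rot: [-3.14, 0.0, 1.781]
contact_force: [-0.2, -0.0, -0.3]
grip_width: 0.5
finger_force: 0.0
d [ 0.  -1.  60.1] yaw err -0.001 t 3.3 F [-0.2 -0.  -0.3]
```

```bash
python3 -m jog '[[0,-1,20,0,0,0],[0,0,25,0,0,0],[0,0,14,0,0,0],[1,0,8,0,0,0],[4,0,8,0,0,0],[5,0,8,0,0,0],[0,0,0,0,0,0]]'
```

```text
time: 4.0
tool_pos: [588.3, 11.0, 183.2]
tcp_rot: [-3.141, 0.0, 1.783]
contact_force: [-0.9, -1.2, 1.7]
grip_width: 0.4
finger_force: 0.7
```

```bash
python3 -m jog '[[4,0,9,0,0,0],[3,0,9,0,0,0],[2,0,9,0,0,0],[1,0,9,0,0,0],[0,0,9,0,0,0],[0,0,7,0,0,0],[0,0,5,0,0,0],[0,0,0,0,0,0]]'
```

```text
time: 4.8
tool_pos: [586.6, 21.2, 126.2]
tcp_rot: [3.141, -0.0, 1.784]
contact_force: [0.5, 2.3, 2.1]
grip_width: 0.3
finger_force: 1.2
```

```bash
python3 -m jog '[[0,0,4,0,0,0],[0,0,3,0,0,0],[0,0,0,0,0,0],[0,0,0,0,0,0]]'; python3 - <<'E'
from h import *
im=bot.capture("side");cv2.imwrite("pics/s2.png",cv2.resize(im[110:340,170:400,::-1],(600,600),interpolation=cv2.INTER_CUBIC))
E
```

```text
time: 5.2
tool_pos: [586.7, 21.0, 119.9]
tcp_rot: [3.141, -0.001, 1.783]
contact_force: [-1.8, 4.2, 6.8]
grip_width: 0.4
finger_force: 3.6
```

View pics/s2.png

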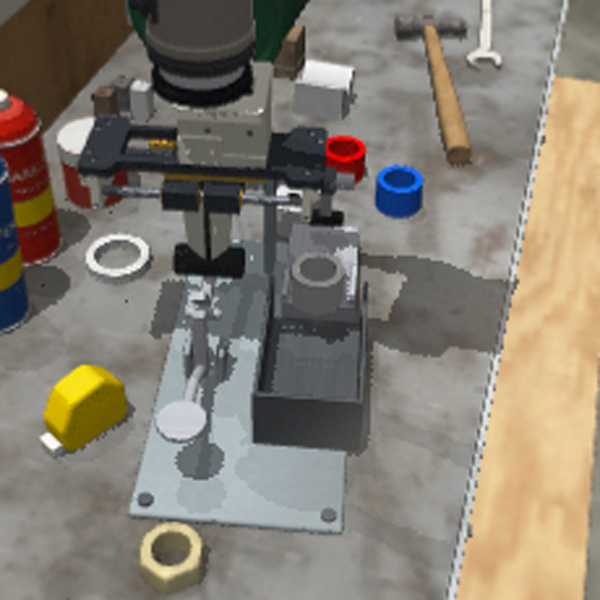

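The picture shows the fingers centred on the bar at about crop (210,262), pressed down next to the sear, with the force rising. I press 2 mm deeper, then retreat straight up (reversing the slight offset is unnecessary).

```bash
python3 -m jog '[[0,0,2,0,0,0],[0,0,0,0,0,0],[0,0,0,0,0,0]]'; python3 -m jog '[[0,0,-4,0,0,0],[0,0,-6,0,0,0],[0,0,-15,0,0,0],[0,0,-35,0,0,0],[0,0,-40,0,0,0],[0,0,-30,0,0,0],[0,0,0,0,0,0],[0,0,0,0,0,0],[0,0,0,0,0,0],[0,0,0,0,0,0],[0,0,0,0,0,0]]'; python3 - <<'E'
from h import *
im=bot.capture("side");cv2.imwrite("pics/s3.png",cv2.resize(im[110:340,170:400,::-1],(600,600),interpolation=cv2.INTER_CUBIC))
E
python3 rel.py 554 171.5 170
```

```text
time: 5.55
tool_pos: [586.7, 21.1, 118.0]
tcp_rot: [3.141, -0.001, 1.783]
contact_force: [-1.3, 3.7, 7.0]
grip_width: 0.6
finger_force: 3.6
time: 6.65
tool_pos: [586.2, 20.4, 246.5]
tcp_rot: [-3.139, -0.0, 1.783]
contact_force: [0.8, -0.2, -0.3]
grip_width: 0.3
finger_force: 0.0
d [154.5   0.4  76.8] yaw err -0.002 t 6.7 F [ 0.5 -0.1 -0.2]
```

View pics/s3.png

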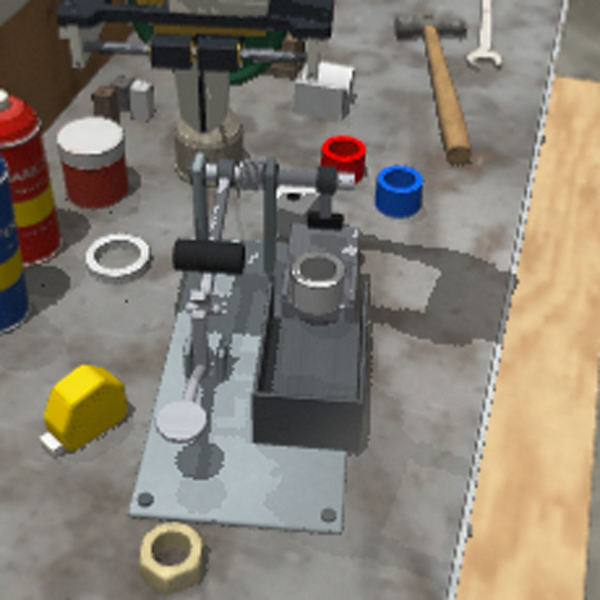

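The hand is clear and the bar stays down at crop (209,255), caught by the sear; the sleeve is still on its deck at (318,283). Next, over the pad and press.

```bash
python3 -m jog '[[20,0,0,0,0,0],[40,0,0,0,0,0],[40,0,0,0,0,0],[36,0,10,0,0,0],[20,0,30,0,0,0],[0,0,40,0,0,0],[0,0,40,0,0,0],[0,0,30,0,0,0],[0,0,0,0,0,0]]'; python3 rel.py 554 172 78
```

```text
time: 7.6
tool_pos: [550.7, 172.5, 93.3]
tcp_rot: [-3.132, -0.0, 1.783]
contact_force: [-1.0, -0.4, 0.3]
grip_width: 0.3
finger_force: 0.0
d [-1.2  3.3 15.2] yaw err -0.003 t 7.6 F [-1.  -0.4  0.3]
```

```bash
python3 -m jog '[[0,3,10,0,0,0],[0,0,10,0,0,0],[0,0,10,0,0,0],[0,0,8,0,0,0],[0,0,7,0,0,0],[0,0,0,0,0,0],[0,0,0,0,0,0],[0,0,0,0,0,0]]'; python3 - <<'E'
from h import *
im=bot.capture("side");cv2.imwrite("pics/s4.png",cv2.resize(im[110:340,170:400,::-1],(600,600),interpolation=cv2.INTER_CUBIC))
E
```

```text
time: 8.4
tool_pos: [556.6, 173.4, 53.0]
tcp_rot: [-3.142, 0.0, 1.783]
contact_force: [-1.6, 0.3, 1.6]
grip_width: 0.3
finger_force: 0.8
```

View pics/s4.png

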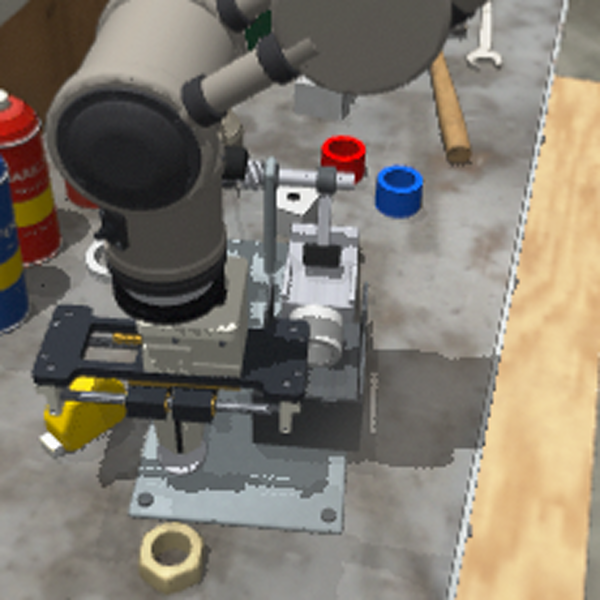

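It has fired: the bar is up near (235,165), and the sleeve lies on its side in the tray at about (325,335). Now retreat straight up.

```bash
python3 -m jog '[[0,0,-10,0,0,0],[0,0,-15,0,0,0],[0,0,-30,0,0,0],[0,0,-40,0,0,0],[0,0,-40,0,0,0],[20,0,-40,0,0,0],[40,0,-20,0,0,0],[40,0,0,0,0,0],[20,0,0,0,0,0],[0,0,0,0,0,0],[0,0,0,0,0,0],[0,0,0,0,0,0]]'; python3 - <<'E'
from h import *
im=bot.capture("side");cv2.imwrite("pics/s5.png",cv2.resize(im[110:340,170:400,::-1],(600,600),interpolation=cv2.INTER_CUBIC))
im=bot.capture("top");cv2.imwrite("pics/t5.png",cv2.resize(im[90:300,150:450,::-1],(800,560),interpolation=cv2.INTER_CUBIC))
E
```

```text
time: 9.65
tool_pos: [531.7, 289.8, 247.9]
tcp_rot: [3.142, 0.001, 1.782]
contact_force: [0.3, -0.0, 0.7]
grip_width: 0.3
finger_force: 0.0
```

View pics/s5.png

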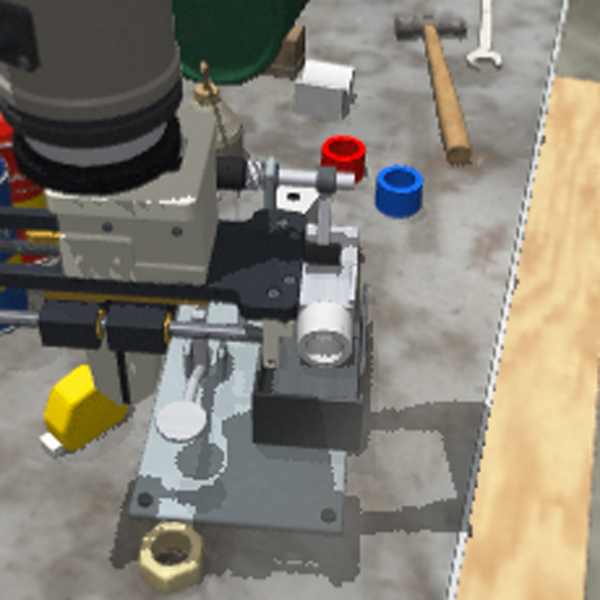

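View pics/t5.png

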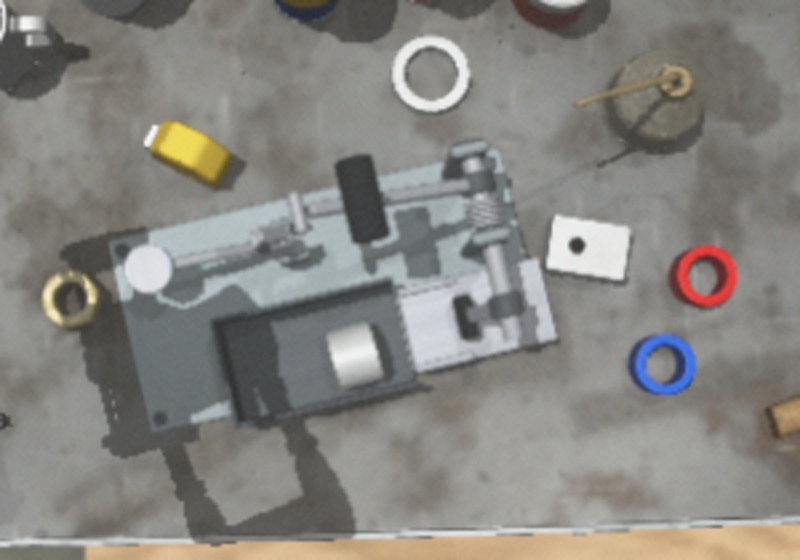

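The top crop shows the sleeve lying in the tray at (355,353), well within its walls. The bar is up at (360,198), the pad is back at (148,270), and the hand is clear.

```bash
python3 -c "
from plant import bot
print(bot.close_job())"
```

```text
the job is handed in; nothing more can be done
None
```

The job is handed in after about 10 s of robot time: the arm was cocked and held by its sear, then fired, and the last pictures show the sleeve lying in the catch tray, the bar and pad back up and the hand clear; no verdict came back.

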